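# Pack up the key case: fold the key panel down, shut the lid over it

## Robot

A 6-joint arm with a two-finger parallel gripper is mounted at the origin on a cart in front of the work surface, level with it; the furniture and walls round the work are solid. World frame = base frame: x ahead of the robot, y to its left, z up, the work surface at z = 0. Lengths are in m, angles in rad, forces in N, time in s.
With the tool pointing down it reaches from about 0.425 to 0.95 m from the base axis. Payload 3.5 kg.
Tool frame: the origin (TCP) lies on the centre line of the jaws, within the pads' length; the fingertips stand 14 mm ahead of it and the grasp point (between the pads) lies 5 mm behind it (ctrl.finger_overhang is the distance from the TCP to the fingertips, in m); z points along the fingers, y is the line along which they close (so a half turn about z gives the same grasp; the last joint's range is limited). The gripper opens to 85 mm and grips with 20 to 120 N. Pads are 22 mm wide; open, the fingers measure 114 mm over their backs; the gripper's body (76 mm by 85 mm) begins 54 mm behind the grasp point. The pads swing forward as they close: fully open they stand 13 mm farther back than shut.
Start: joints at [-1.455, 0.286, 1.577, -0, 1.279, -0.15], TCP at [0.177, -0.651, 0.245] pointing down, gripper open.
Joint ranges: [-2.77, 2.77], [-0.9, 2.22], [0.21, 2.48], [-1.53, 4.67], [0.24, 2.81], [-2.84, 2.84]. Speed limits (rad/s): [2.79, 2.79, 3.14, 3.14, 3.14, 3.14].

## Interface

Orientations are given as a unit quaternion [x, y, z, w].
In Python, from plant import ctrl gives the robot as it stands.
- The arm moves only by the tool send_rows, never from a script. Its argument "moves" is text: rows parted by semicolons, each of 7 numbers parted by spaces: the turn, a rotation vector about the tool's x, y, z in units of 360 degrees (1.0 is 360 degrees), then the shift along the tool's x, y, z in units of 20 cm (1.0 is 20 cm), then the gripper's target within -1 to 1 (fully open at 1, half-way at 0, shut at -1). A call has 1 to 12 rows; each row is the pose to reach, as a shift and turn from the pose commanded when the call began, along the tool's axes at that moment, turning the shorter way round; what a row does not reach only later rows make up. A row lasts 1/8 s, in which the tool goes at most 62.5 mm and 10.7 degrees, less where a joint would pass 70% of its speed; a pose out of reach is approached as far as the arm can. A call with a number of a shift or a turn outside -1 to 1 is refused whole. A call with a gripper value outside its range is refused whole. The fingers move at their own pace and stop on an object; "newtons" is the grip in N (left out, the last holds). Time passes only in rows, so rows that repeat a pose let the fingers close. It gives the time, the measured TCP pose, the force, the opening and the grip force at its end, in the units of the state.
- ctrl.get_state(): the state, without advancing time (a new reading comes with each control period).
- ctrl.read_camera(name): name is "side" or "top" or "wrist"; returns a dict with "image" (480x640x3 uint8, red, green, blue), "fovy" (degrees; the focal length in pixels is half the picture's height over the tangent of half this angle, whatever the lens; pixels are square), "cx", "cy" (the principal point, pixels), "distortion" ([k1, k2, p1, p2, k3] as OpenCV has them; the pictures are not rectified), "extrinsics" (4x4, takes a point from camera to world coordinates). Camera axes: x right, y up, looking along -z (the intrinsics and any distortion apply to the point x, -y, -z); pixel columns grow to the right and rows downward; lengths in m; the calibration is good to about 2 mm. A picture is of the moment at which its call begins. There is no depth.
- ctrl.sign_off(): hands the job in; it is judged then, once.
The state is a dict: "time": time; "qpos": joint angles; "dq": joint speeds; "joint_efforts": joint torques, N m; "eef_pos": TCP position; "tcp_rot": TCP orientation; "contact_force": force on the tool from outside, world axes, zero at the start; "wrist_torque": the same for the moment, N m; "opening": opening from 0.0 (shut) to 1.0 (fully open); "finger_force": force on a finger pad.
Only numpy, scipy, OpenCV 4.12 (cv2) and the standard library are available. Lean on these libraries where they do the work, as an engineer would, in place of code of your own. Each camera call takes 0.05 s, during which the arm holds its last target. There are 200 camera calls.

## Task

Close up the steel key case: push the upright key panel over until it lies flat inside the case, and only then swing the lid over and press it fully shut. Just push with the fingers: do not pinch, lift or carry anything, do not shove the case out of place, and leave the loose padlock, lock cylinder and round tin where they stand.

Things in the scene. Friction and masses are not known exactly. Their poses are not given: they have to be found in the camera images.
- case: Dark steel case standing loose on the bench on rubber feet, 2.5 kg, 200 x 110 mm and 65 mm high with 4 mm walls, open on top, lock cylinders fixed inside (tops 39 mm above the bench). Origin at the centre of its underside, z up. The lid is hinged on its +x side, the key panel on its -x side; both hinges run along y. All bodies and joints below belong to it.
- panel (a joint): Angle of the key panel, rad: 0 = folded down flat inside the case on two side ledges, its top 49 mm above the bench and 16 mm below the rim; about 1.5 = standing upright, as at the start; stop at 1.65. It folds from upright toward the case's +x. The hinge is stiff (0.15 N m of friction): the panel stays wherever it is left.
- panel_hinge (a point): Middle of the key panel's hinge line, 46 mm above the case's underside, 88 mm from its centre toward -x.
- panel_edge (a point): Middle of the free edge of the key panel, on its smooth face, 130 mm from panel_hinge.
- panel_top: Smooth aluminium face of the key panel, 130 x 94 mm, panel 6 mm thick in all, no handle. It looks away from the lid (to the case's -x) when upright and is on top when folded: this is the face to push. Origin on the hinge line; its x runs from the hinge to the free edge, its z out of this face (face 3 mm along z).
- panel_back: The other face of the key panel, grey, with three brass keys clipped to it; it looks toward the lid when upright and is underneath when folded. Same origin and axes as panel_top.
- lid (a joint): Angle of the lid, rad: 0 = fully shut, lying on the rim; about 1.5 to 1.75 = standing open, as at the start; stop at 1.95. It swings from upright toward the case's -x. The hinge is stiff (0.55 N m of friction): the lid stays wherever it is left and has to be pushed all the way; about 3 N at its free edge moves it.
- lid_hinge (a point): Middle of the lid's hinge line, 67 mm above the case's underside, 103 mm from its centre toward +x.
- lid_edge (a point): Middle of the free edge of the lid, on its outside face, 206 mm from lid_hinge.
- lid_outside: Outer dark steel face of the lid, 206 x 114 mm, lid 8 mm thick in all, no handle. It looks away from the key panel (to the case's +x) when open and is on top when shut, 73 mm above the bench: this is the face to push. Origin on the hinge line; its -x runs from the hinge to the free edge, its z out of this face (face 6 mm along z).
- lid_inside: Inner grey lining of the lid, 180 x 94 mm. Same origin and axes as lid_outside.
- cylinder: Loose brass lock cylinder standing on its end on the bench at the key panel's side of the case, 35 mm across, 30 mm high, origin at the centre of its underside. Leave it alone.
- tin: Loose round yellow tin with a bright lid, 58 mm across, 58 mm high, on the bench at the key panel's side of the case; origin at the centre of its underside. Leave it alone.
- padlock: Loose brass padlock lying on the bench behind the open lid, 68 x 42 x 17 mm, origin at the centre of its underside. Leave it alone.

How it is judged:
By the outcome, as a careful person would: the job done as asked, in the order asked, and still so for the second after the job is handed in, with the robot touching nothing.
It also fails if it takes over 67 s, if anything falls off the work surface, if the arm or the gripper's body presses on something with over 40 N, if the wrist force passes 120 N, or if a joint passes its speed limit or range.

## Working session

There is one attempt and no reset: what is moved stays moved. The work goes in short steps, Python scripts to look and compute and a tool call to move; the robot and the scene stay as the last step left them, time stands still between calls to the robot, and variables do not carry over. Pictures are saved under pics/ and viewed, at most 10 in all, crops included, and the job is handed in when it is done.

Besides the shell and the picture viewer there is one more tool, called after "Emit:" by a JSON object that holds its "op" and its "data". send_rows: Moves the arm, as the interface text tells. Its arguments: {"type":"object","properties":{"moves":{"type":"string"},"newtons":{"type":"number"}},"required":["moves"]}

```bash
mkdir -p pics
python3 - <<'E'
from plant import ctrl
import cv2,numpy as np
for n in("side","top"):
    c=ctrl.read_camera(n); cv2.imwrite(f"pics/{n}0.png",c["image"][:,:,::-1])
    print(n,c["fovy"],c["cx"],c["cy"],c["distortion"],np.round(c["extrinsics"],3).tolist())
s=ctrl.get_state();print(s["eef_pos"],s["tcp_rot"],s["time"],ctrl.finger_overhang)
E
```

```text
side 42.19867981085751 315.6075006386 232.7195110938686 [-0.03800137  0.          0.          0.          0.        ] [[-0.853, 0.244, -0.461, -0.039], [-0.522, -0.434, 0.735, 0.755], [-0.021, 0.867, 0.497, 0.686], [0.0, 0.0, 0.0, 1.0]]
top 55.797100367903354 318.5542856994504 238.61551318193136 [-0.05049004  0.          0.          0.          0.        ] [[-0.073, 0.975, -0.21, 0.323], [-0.997, -0.071, 0.015, -0.121], [-0.0, 0.211, 0.978, 1.068], [0.0, 0.0, 0.0, 1.0]]
[ 0.17725505 -0.65073097  0.24406336] [ 9.91182725e-01  1.32497796e-01  1.95364419e-05 -1.06782342e-03] 0.1 0.014
```

View pics/side0.png

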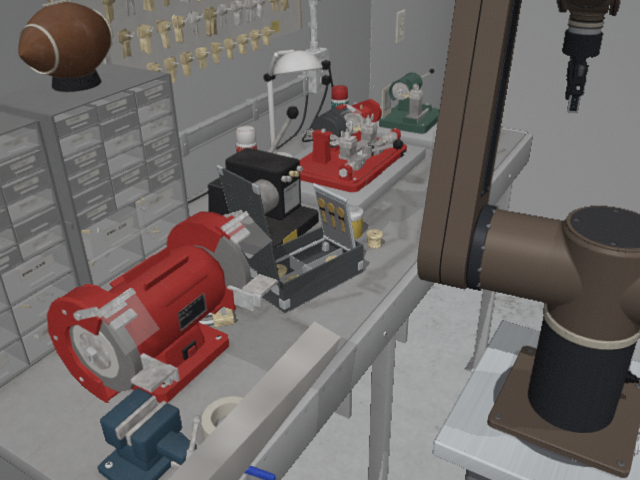

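View pics/top0.png

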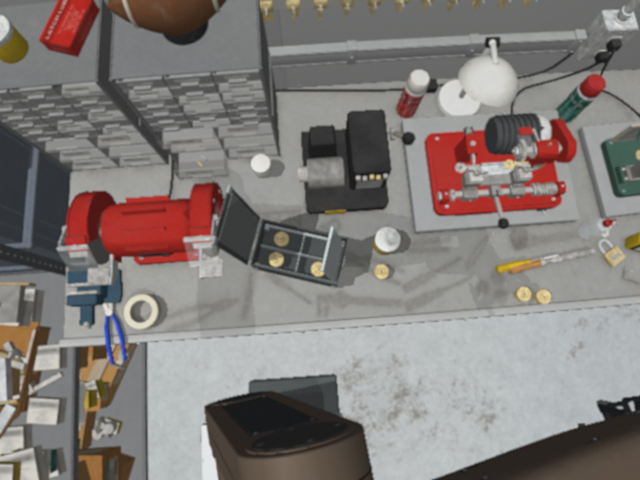

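The case sits near pixel (300,250) in the top view. Its lid is at the left (world +y) and the panel at the right, with the tin at (387,240), the cylinder at (381,271), a black machine behind and a grinder beside the lid. I'll enlarge both views.

Run:
```python
import cv2,numpy as np
a=cv2.imread("pics/top0.png")[175:300,200:410]; b=cv2.imread("pics/side0.png")[155:335,205:395]
cv2.imwrite("pics/topc.png",cv2.resize(a,None,fx=3.8,fy=3.8,interpolation=cv2.INTER_CUBIC))
cv2.imwrite("pics/sidec.png",cv2.resize(b,None,fx=3.3,fy=3.3,interpolation=cv2.INTER_CUBIC))
```

```text
(no output)
```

View pics/topc.png

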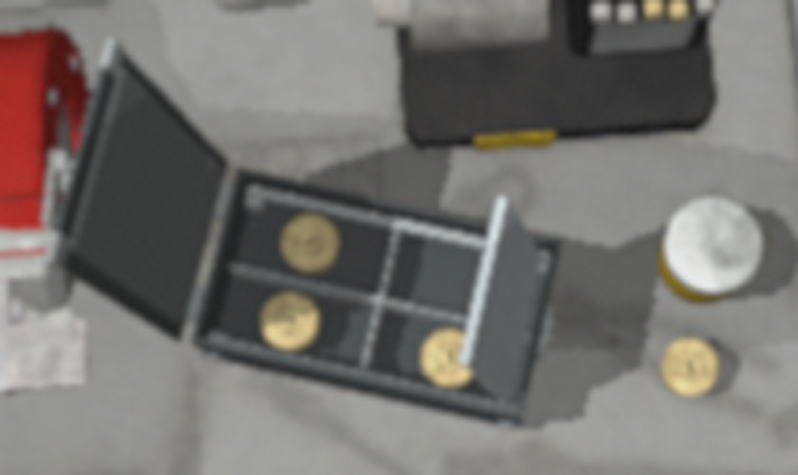

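View pics/sidec.png

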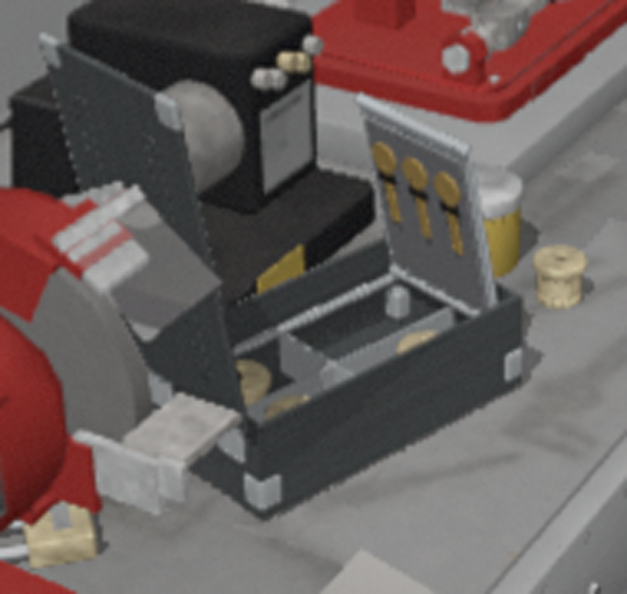

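The case pixels are clear: panel free edge at full top view (331,227)–(322,271) and lid free edge at (229,187)–(217,241). The grinder stands close behind the lid. Next I'll fit the case pose and both angles to both views.

```bash
cat > h.py <<'E'
from plant import ctrl
import cv2,numpy as np
def cam(n):
    c=ctrl.read_camera(n);f=240/np.tan(np.radians(c["fovy"]/2))
    return dict(K=np.array([[f,0,c["cx"]],[0,f,c["cy"]],[0,0,1.]]),d=np.array(c["distortion"],float),E=np.array(c["extrinsics"]),im=c["image"][:,:,::-1])
def proj(c,P):
    p=(np.atleast_2d(P)-c["E"][:3,3])@c["E"][:3,:3]*[1,-1,-1]
    return cv2.projectPoints(p,np.zeros(3),np.zeros(3),c["K"],c["d"])[0][:,0]
def onz(c,uv,z):
    n=cv2.undistortPoints(np.array([[uv]],float),c["K"],c["d"])[0,0]
    r=c["E"][:3,:3]@[n[0],-n[1],-1];o=c["E"][:3,3];return o+r*(z-o[2])/r[2]
def pan(t,r,y,n):return [-.088+r*np.cos(t)-n*np.sin(t),y,.046+r*np.sin(t)+n*np.cos(t)]
def lid(t,r,y,n):return [.103-r*np.cos(t)+n*np.sin(t),y,.067+r*np.sin(t)+n*np.cos(t)]
def world(q,P):
    c,s=np.cos(q[2]),np.sin(q[2]);P=np.atleast_2d(P);return P@np.array([[c,-s,0],[s,c,0],[0,0,1]]).T+[q[0],q[1],0]
E
python3 - <<'E'
from h import *
from scipy.optimize import least_squares
T=cam("top");S=cam("side")
ft=lambda u,v:(u/3.8+200-.4,v/3.8+175-.4); fs=lambda u,v:(u/3.3+205-.4,v/3.3+155-.4)
def model(q):
    p,l=q[3],q[4]
    t=[[-.1,.055,.065],[-.1,-.055,.065],pan(p,.13,-.047,0),pan(p,.13,.047,0),lid(l,.206,-.057,2e-3),lid(l,.206,.057,2e-3),[.1,.055,.065],[.1,-.055,.065]]
    s=[pan(p,.13,-.047,0),pan(p,.13,.047,0),lid(l,.206,-.057,2e-3),lid(l,.206,.057,2e-3),[.1,.055,.065],[-.1,.055,.065],[.1,.055,.002]]
    return proj(T,world(q,t)),proj(S,world(q,s))
ot=np.array([ft(*a) for a in[(520,408),(558,243),(500,198),(465,365),(112,45),(65,250),(195,345),(237,172)]])
os=np.array([fs(*a) for a in[(362,97),(467,150),(45,38),(175,92),(258,418),(522,298),(265,518)]])
g=onz(T,(300,250),.05)
r=least_squares(lambda q:np.r_[(model(q)[0]-ot).ravel(),(model(q)[1]-os).ravel()],[g[0],g[1],1.35,1.5,1.7],loss="soft_l1")
q=r.x;print(q.round(4));m=model(q);print((m[0]-ot).round(1).tolist(),(m[1]-os).round(1).tolist())
np.save("q.npy",q);R=lambda P:world(q,P).round(3).tolist()
print("panel edge",R([pan(q[3],.13,y,3e-3) for y in(-.047,0,.047)]),"lid edge",R([lid(q[4],.206,y,6e-3) for y in(-.057,0,.057)]))
inv=lambda P:((P-[q[0],q[1],0])@world([0,0,q[2]],np.eye(3)).T).round(3)
for n,c,uv,z in[("cyl",T,ft(690,366),.03),("tin",T,ft(712,245),.058),("padl",S,fs(60,540),.01),("rest near",S,fs(185,430),.1),("rest corner T",T,ft(50,190),.12),("wheel T",T,(220,190),.2),("mach corner",T,ft(410,145),0.02),("mach r",T,ft(712,110),.02)]:
    P=onz(c,uv,z);print(n,P.round(3),"case frame",inv(P))
E
```

```text
[ 0.514  -0.0904  1.2626  1.3636  1.7325]
[[0.2, 2.9], [1.2, -0.8], [0.3, -0.9], [-1.2, -0.2], [0.3, -2.5], [-4.6, 2.1], [-1.3, -1.3], [0.4, -2.0]] [[-0.9, -0.7], [0.9, -0.8], [0.1, -1.9], [0.9, 3.0], [0.3, 3.0], [1.4, -0.5], [-0.1, 1.4]]
panel edge [[0.539, -0.166, 0.174], [0.495, -0.152, 0.174], [0.45, -0.137, 0.174]] lid edge [[0.611, 0.028, 0.269], [0.557, 0.045, 0.269], [0.503, 0.062, 0.269]]
cyl [ 0.46  -0.276  0.03 ] case frame [-0.193 -0.005  0.03 ]
tin [ 0.528 -0.292  0.058] case frame [-0.188 -0.074  0.058]
padl [0.573 0.098 0.01 ] case frame [0.197 0.001 0.01 ]
rest near [0.493 0.083 0.1  ] case frame [0.159 0.072 0.1  ]
rest corner T [0.575 0.09  0.12 ] case frame [ 0.19  -0.003  0.12 ]
wheel T [0.624 0.056 0.2  ] case frame [ 0.173 -0.06   0.2  ]
mach corner [ 0.614 -0.115  0.02 ] case frame [ 0.006 -0.103  0.02 ]
mach r [ 0.623 -0.308  0.02 ] case frame [-0.174 -0.17   0.02 ]
```

The fit puts the case at (0.514, -0.090) with yaw 72.3°, panel angle 1.36 and lid angle 1.73. Panel edge (0.174) and lid edge (0.269) heights are consistent with the given sizes. I'll move toward the panel side, shut the fingers and turn the tool so its y axis lies along case -x.

Emit:
{"op": "send_rows", "data": {"moves": "0 0 0.015 0.16 -0.14 0 -1;0 0 0.03 0.33 -0.29 0 -1;0 0 0.045 0.5 -0.43 0 -1;0 0 0.06 0.67 -0.57 0 -1;0 0 0.075 0.83 -0.72 0 -1;0 0 0.0914 1 -0.86 0 -1;0 0 0.0914 1 -0.86 0 -1", "newtons": 30}}

```text
time: 1.08
eef_pos: [0.3264, -0.4306, 0.2452]
tcp_rot: [0.988, -0.152, -0.0, -0.0]
contact_force: [0.1, 0.1, -1.0]
opening: -0.002
finger_force: 0.0
```

Emit:
{"op": "send_rows", "data": {"moves": "0 0 0 0.08 -0.2 0 -1;0 0 0 0.16 -0.4 0 -1;0 0 0 0.24 -0.6 0 -1;0 0 0 0.32 -0.8 0 -1;0 0 0 0.38 -1 0 -1;0 0 0 0.38 -1 0 -1"}}

```text
time: 1.82
eef_pos: [0.4591, -0.2644, 0.2452]
tcp_rot: [0.988, -0.152, -0.0, 0.0]
contact_force: [-0.4, -0.3, -0.3]
opening: 0.002
finger_force: 0.0
```

Emit:
{"op": "send_rows", "data": {"moves": "0 0 0 0 -0.14 0 -1;0 0 0 0 -0.28 0 -1;0 0 0 0 -0.28 0.15 -1;0 0 0 0 -0.28 0.3 -1;0 0 0 0 -0.28 0.45 -1;0 0 0 0 -0.28 0.5 -1;0 0 0 0 -0.28 0.5 -1"}}

```text
time: 2.7
eef_pos: [0.4748, -0.2128, 0.145]
tcp_rot: [0.988, -0.154, -0.001, -0.0]
contact_force: [0.8, 0.5, 0.1]
opening: -0.001
finger_force: 0.0
```

Run:
```python
from h import *
s=ctrl.get_state();print(s["eef_pos"],s["contact_force"])
a=cam("wrist")["im"];b=cam("side")["im"][130:310,190:430]
cv2.imwrite("pics/w1.png",np.vstack([cv2.resize(a,(400,300)),cv2.resize(b,(400,300))]))
```

```text
[ 0.47482697 -0.21277226  0.14501092] [0.77944433 0.48583181 0.11670106]
```

View pics/w1.png

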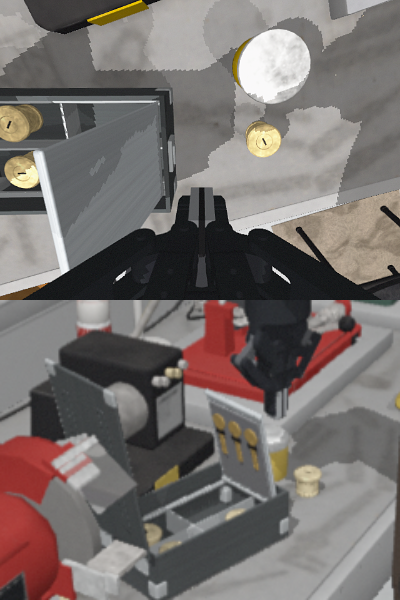

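The fingers are behind the panel and clear of the tin and cylinder, with the panel still upright. Next I'll push along the panel's arc.

Emit:
{"op": "send_rows", "data": {"moves": "0 0 0 0 -0.1 -0.02 -1;0 0 0 0 -0.18 -0.04 -1;0 0 0 0 -0.23 -0.04 -1;0 0 0 0 -0.29 -0.02 -1;0 0 0 0 -0.345 0.005 -1;0 0 0 0 -0.395 0.04 -1;0 0 0 0 -0.44 0.075 -1;0 0 0 0 -0.48 0.12 -1;0 0 0 0 -0.515 0.165 -1;0 0 0 0 -0.54 0.215 -1;0 0 0 0 -0.57 0.27 -1"}}

```text
time: 4.18
eef_pos: [0.5098, -0.1032, 0.0904]
tcp_rot: [0.988, -0.154, -0.0, 0.0]
contact_force: [-0.3, -1.1, 0.4]
opening: -0.003
finger_force: 0.6
```

Emit:
{"op": "send_rows", "data": {"moves": "0 0 0 0 -0.015 0.05 -1;0 0 0 0 -0.02 0.095 -1;0 0 0 0 -0.025 0.125 -1;0 0 0 0 -0.025 0.15 -1;0 0 0 0 -0.025 0.16 -1;0 0 0 0 -0.025 0.16 -1"}}

```text
time: 4.92
eef_pos: [0.5114, -0.0985, 0.0627]
tcp_rot: [0.988, -0.153, -0.002, -0.0]
contact_force: [-10.5, 3.5, 22.1]
opening: 0.003
finger_force: 10.9
```

Run:
```python
from h import *
s=ctrl.get_state();print(s["eef_pos"],s["contact_force"])
b=cam("side")["im"][130:310,190:430];a=cam("top")["im"][150:300,190:430]
cv2.imwrite("pics/w2.png",np.vstack([cv2.resize(a,(480,300)),cv2.resize(b,(400,300)).copy() if 0 else cv2.resize(b,(480,300))]))
```

```text
[ 0.51139313 -0.09853761  0.06273691] [-10.50035616   3.5418785   22.10691394]
```

View pics/w2.png

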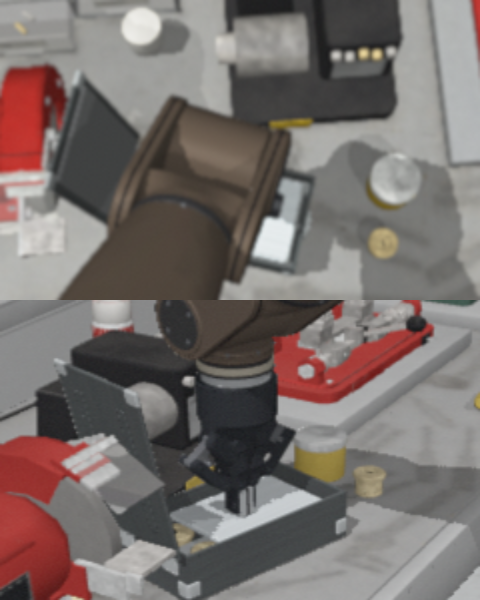

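The panel now lies flat in the case: the tip is at z=0.049, the expected panel top. I'll lift clear and estimate the grinder's height behind the lid.

Emit:
{"op": "send_rows", "data": {"moves": "0 0 0 0 0 -0.1 -1;0 0 0 0 0 -0.3 -1;0 0 0 0 0 -0.5 -1;0 0 0 0 0 -0.75 -1;0 0 0 0 0 -1 -1"}}

```text
time: 5.65
eef_pos: [0.511, -0.0986, 0.2605]
tcp_rot: [0.988, -0.154, -0.0, -0.0]
contact_force: [1.2, -0.3, -0.3]
opening: 0.0
finger_force: 0.0
```

Emit:
{"op": "send_rows", "data": {"moves": "0 0 0 0 0 -0.2 -1;0 0 0 0 0 -0.4 -1;0 0 0 0 0 -0.6 -1;0 0 0 0 0 -0.6 -1"}}

```text
time: 6.15
eef_pos: [0.5126, -0.0992, 0.3836]
tcp_rot: [0.988, -0.154, 0.004, 0.001]
contact_force: [0.4, 0.6, 0.0]
opening: -0.002
finger_force: 0.0
```

Run:
```python
from h import *
from scipy.optimize import least_squares
q=np.load("q.npy");T=cam("top");S=cam("side")
s=ctrl.get_state();inv=lambda P:((P-[q[0],q[1],0])@world([0,0,q[2]],np.eye(3)).T).round(3)
print(s["eef_pos"],inv(s["eef_pos"]),s["contact_force"])
tri=lambda a,b:least_squares(lambda P:np.r_[proj(T,P)[0]-a,proj(S,P)[0]-b],[.5,.1,.15])
for n,a,b in[("strip",(212,239),(238,231)),("guard right top",(218,186),(232,213)),("rest corner",(222,263),(277,279))]:
    r=tri(a,b);print(n,r.x.round(3),inv(r.x),r.cost.round(1))
for uv in[(200,214),(180,222)]:
    print([onz(S,uv,z).round(3).tolist() for z in(.15,.2,.25)])
a=T["im"][160:310,170:370];b=S["im"][190:310,190:350]
cv2.imwrite("pics/w3.png",np.hstack([cv2.resize(a,(400,300),interpolation=2),cv2.resize(b,(400,300),interpolation=2)]))
```

```text
[ 0.51123322 -0.09862927  0.37875419] [-0.009  0.     0.379] [ 0.13622395  0.03678863 -1.22403611]
strip [0.531 0.079 0.19 ] [0.167 0.035 0.19 ] 4.2
guard right top [0.604 0.043 0.196] [ 0.154 -0.045  0.196] 238.1
rest corner [0.479 0.068 0.11 ] [0.14  0.081 0.11 ] 29.1
[[0.681, 0.009, 0.15], [0.613, 0.079, 0.2], [0.546, 0.149, 0.25]]
[[0.692, 0.051, 0.15], [0.624, 0.117, 0.2], [0.556, 0.182, 0.25]]
```

View pics/w3.png

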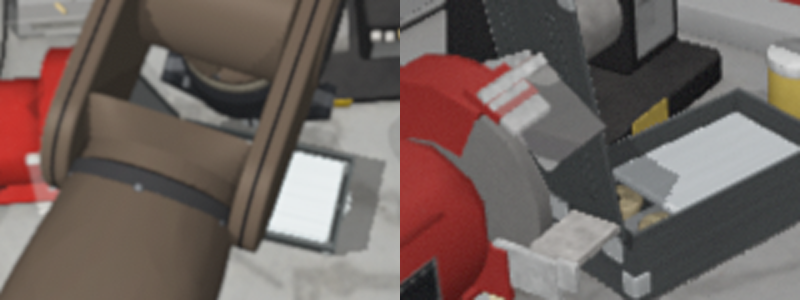

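The panel stays flat and the grinder's top is at about z=0.20. Next I'll cross over the lid's edge and come down behind it with the tip at about 0.25.

Emit:
{"op": "send_rows", "data": {"moves": "0 0 0 0 -0.15 0 -1;0 0 0 0 -0.35 0 -1;0 0 0 0 -0.55 0 -1;0 0 0 0 -0.75 0 -1;0 0 0 0 -0.9 0 -1;0 0 0 0 -1 0 -1;0 0 0 0 -1 0 -1"}}

```text
time: 7.12
eef_pos: [0.5719, 0.0927, 0.3777]
tcp_rot: [0.988, -0.153, -0.001, 0.0]
contact_force: [1.0, 0.2, -0.8]
opening: 0.006
finger_force: 0.0
```

Emit:
{"op": "send_rows", "data": {"moves": "0 0 0 0 0 0.15 -1;0 0 0 0 0 0.3 -1;0 0 0 0 0 0.45 -1;0 0 0 0 0 0.575 -1;0 0 0 0 0 0.575 -1"}}

```text
time: 7.75
eef_pos: [0.5705, 0.0908, 0.2613]
tcp_rot: [0.988, -0.154, -0.003, 0.001]
contact_force: [0.1, -0.1, 0.4]
opening: 0.002
finger_force: 0.0
```

Run:
```python
from h import *
q=np.load("q.npy");inv=lambda P:((P-[q[0],q[1],0])@world([0,0,q[2]],np.eye(3)).T).round(3)
s=ctrl.get_state();print(inv(s["eef_pos"]),s["contact_force"])
a=cam("wrist")["im"];b=cam("side")["im"][130:310,190:430]
cv2.imwrite("pics/w4.png",np.vstack([cv2.resize(a,(400,300)),cv2.resize(b,(400,300))]))
```

```text
[0.19  0.001 0.261] [ 0.1330745  -0.06876279  0.43233539]
```

View pics/w4.png

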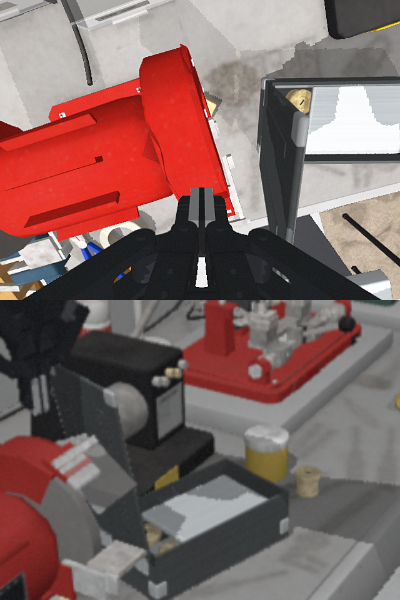

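The fingers are behind the lid, clear of the grinder and low enough to push on its outer face. I'll swing the lid along its arc.

Emit:
{"op": "send_rows", "data": {"moves": "0 0 0 0 0.1 -0.01 -1;0 0 0 0 0.2 -0.01 -1;0 0 0 0 0.31 -0.015 -1;0 0 0 0 0.42 -0.02 -1;0 0 0 0 0.53 0 -1;0 0 0 0 0.645 0.025 -1;0 0 0 0 0.75 0.07 -1;0 0 0 0 0.855 0.125 -1;0 0 0 0 0.93 0.18 -1;0 0 0 0 1 0.24 -1"}}

```text
time: 9.1
eef_pos: [0.5114, -0.1, 0.2168]
tcp_rot: [0.988, -0.154, 0.001, 0.0]
contact_force: [1.1, 0.6, 2.6]
opening: -0.002
finger_force: 1.1
```

Run:
```python
from h import *
q=np.load("q.npy");inv=lambda P:((P-[q[0],q[1],0])@world([0,0,q[2]],np.eye(3)).T).round(3)
s=ctrl.get_state();print(inv(s["eef_pos"]),s["contact_force"])
b=cam("side")["im"][130:310,190:430]
cv2.imwrite("pics/w5.png",cv2.resize(b,(480,360)))
```

```text
[-0.01  -0.     0.217] [1.14321453 0.55023339 2.60917309]
```

View pics/w5.png

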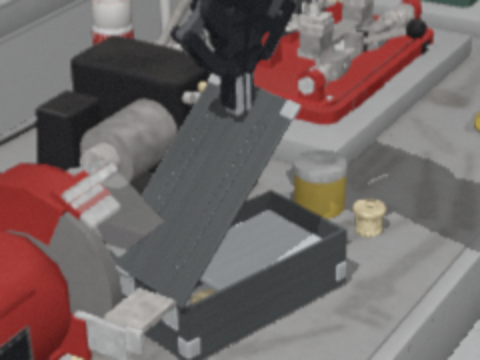

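The lid is about halfway over and following the fingers, and the case hasn't moved. Next I'll bring it down and press it shut.

Emit:
{"op": "send_rows", "data": {"moves": "0 0 0 0 0.065 0.07 -1;0 0 0 0 0.125 0.14 -1;0 0 0 0 0.17 0.22 -1;0 0 0 0 0.21 0.3 -1;0 0 0 0 0.24 0.385 -1;0 0 0 0 0.265 0.475 -1;0 0 0 0 0.275 0.54 -1;0 0 0 0 0.285 0.6 -1;0 0 0 0 0.285 0.64 -1;0 0 0 0 0.285 0.66 -1;0 0 0 0 0.285 0.67 -1;0 0 0 0 0.285 0.67 -1"}}

```text
time: 10.65
eef_pos: [0.4939, -0.1528, 0.0867]
tcp_rot: [0.988, -0.153, -0.002, -0.0]
contact_force: [-13.1, 3.8, 27.1]
opening: -0.0
finger_force: 13.4
```

The tip reads z=0.0727, which matches a shut lid at 73 mm. I'll retract and check.

Emit:
{"op": "send_rows", "data": {"moves": "0 0 0 0 0 -0.05 -1;0 0 0 0 0 -0.2 -1;0 0 0 0 0 -0.4 -1;0 0 0 0 0 -0.65 -1;0 0 0 0 0 -0.9 -1;0 0 0 0 0.3 -1 -1;0 0 0 0 0.6 -1 -1;0 0 0 0 0.9 -1 -1;0 0 0 0 1 -1 -1;0 0 0 0 1 -1 -1"}}

```text
time: 11.9
eef_pos: [0.4331, -0.3438, 0.2816]
tcp_rot: [0.988, -0.155, -0.0, -0.001]
contact_force: [0.1, -0.4, -0.1]
opening: 0.003
finger_force: 0.0
```

Run:
```python
from h import *
q=np.load("q.npy");S=cam("side");T=cam("top")
o=[]
for c,(v0,v1,u0,u1) in((T,(175,300,190,420)),(S,(180,320,190,400))):
    im=c["im"].copy()
    P=world(q,[lid(0,.206,.057,6e-3),lid(0,.206,-.057,6e-3),lid(0,0,-.057,6e-3),lid(0,0,.057,6e-3)])
    k=3.4; p=((proj(c,P)-[u0,v0])*k).astype(int)
    z=cv2.resize(im[v0:v1,u0:u1],None,fx=k,fy=k); 
    for a in p: cv2.circle(z,tuple(map(int,a)),4,(0,255,0),1)
    o.append(cv2.resize(z,(500,290)))
cv2.imwrite("pics/f.png",np.vstack(o));print(ctrl.get_state()["contact_force"])
```

```text
[-0.04985686  1.00602039  0.5316461 ]
```

View pics/f.png

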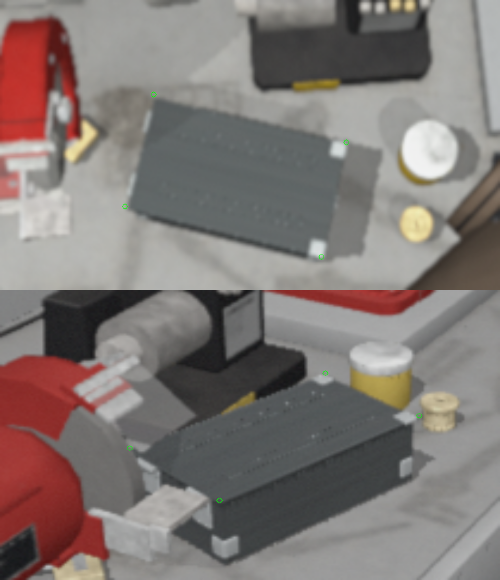

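The lid is flat on the case and its corners match the predicted shut corners. The case hasn't moved, and the tin, cylinder and padlock are in place.

```bash
python3 -c "
from plant import ctrl
print(ctrl.sign_off())"
```

```text
the job is handed in; nothing more can be done
None
```

The key case is closed: I folded the panel flat first, then pressed the lid fully shut, and the last pictures show the case, padlock, lock cylinder and tin where they started; the job is handed in (about 12 s of robot time).

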